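# Park the tray dolly on its foot brake and load three more foil meals

### The arm

A 7-joint arm with a two-finger parallel gripper is mounted at the origin on the work surface. World frame = base frame: x ahead of the robot, y to its left, z up, the work surface at z = 0. Lengths are in m, angles in rad, forces in N, time in s.
With the tool pointing down it reaches from about 0.35 to 0.9 m from the base axis. Payload 8.1 kg.
Tool frame: the origin (TCP) lies at the very end of the fingers, on their centre line; the grasp point (between the pads) lies 19 mm behind it; z points along the fingers, y is the line along which they close (so a half turn about z gives the same grasp; the last joint's range is limited). The gripper opens to 92 mm and grips with 3 to 60 N. Pads are 19 mm wide; open, the fingers measure 130 mm over their backs; the gripper's body (75 mm by 190 mm) begins 47 mm behind the grasp point.
Start: joints at [1.241, 0.434, 0.025, 1.573, -0.012, 1.134, -0.075], TCP at [0.141, -0.609, 0.227] pointing down, gripper open.
Joint ranges: [-2.62, 2.62], [-0.44, 2.09], [-1.27, 1.32], [0.08, 2.57], [-1.32, 4.46], [0.12, 2], [-2.74, 2.74]. Speed limits (rad/s): [2.22, 2.22, 3.01, 3.01, 3.14, 3.14, 3.14].

### API

Orientations are given as a rotation vector (axis times angle).
In Python, from cell import observe, get_image, sign_off, find_in, trace, place_of gives the robot as it stands. The module is installed in compiled form; this text tells all that it offers.
- The arm moves only by the shell command python3 -m handwheel 'ROWS' [OPENING] [FORCE]. ROWS is JSON, a list of rows, each a list of 6 numbers: the shift along the tool's x, y, z each as a share of 0.02 m, from -1 to 1, then the turn, a rotation vector about the tool's x, y, z each as a share of 4 degrees, from -1 to 1. A call has 1 to 8 rows; each row shifts and turns the commanded pose from where the row before left it, along the tool's axes as they then stand; what a row does not reach is not made up. A row lasts 1/12 s, in which the tool goes at most 41.7 mm and 7.16 degrees, less where a joint would pass 70% of its speed; a pose out of reach is approached as far as the arm can. A call with a number of a shift or a turn outside -1 to 1 is refused whole. A call with a gripper value outside its range is refused whole. OPENING is the opening, from 0 (shut) to 1 (fully open), set as the call begins (- or left out, the last holds). The fingers move at their own pace and stop on an object; FORCE is the grip in N (left out, the last holds). Time passes only in rows, so rows that do not move let the fingers close. It gives the time, the measured TCP pose, the force, the opening and the grip force at its end, in the units of the state.
- observe(): the state, without advancing time (a new reading comes with each control period).
- get_image(name): name is "scene" or "top" or "wrist"; returns a dict with "image" (480x640x3 uint8, red, green, blue), "fx", "fy", "cx", "cy" (pixels), "position" and "orientation" of the camera in the world. Camera axes: x right, y down, z forward; pixel columns grow to the right and rows downward; lengths in m; the calibration is good to about 2 mm. The wrist camera is an equidistant fisheye: a pixel r from the principal point sees the ray r / f radians off the axis. A picture is of the moment at which its call begins. There is no depth.
- sign_off(): hands the job in; it is judged then, once.
Trained networks look in the newest picture that a camera, given by its name, has taken for a name from the list of things; names that differ only in an ending like _2 or _b are one class to them, and where a whole thing is asked for, a point or a joint stands for the part that bears it (a point fixed in the world has none). Each returns a list of dicts, best first, with "score" (0 to 1); they miss things now and then, are a little off and sometimes report something else, mostly with a low value. They report only what shows in the picture. A call takes as long as a camera call. They do not tell look-alikes from the thing itself.
- find_in(label, camera): "rect" ([centre column, centre row, width, height] as shares, 0 to 1, of the picture: columns of its width, rows of its height, round what is visible of it).
- trace(label, camera): "region" (480x640 bool, what is visible of it) and "rect" ([centre column, centre row, width, height] as shares, 0 to 1, of the picture: columns of its width, rows of its height, round what is visible of it).
- place_of(label, camera): "point" ([column, row] as shares, 0 to 1, of the picture: columns of its width, rows of its height: a listed point, or the origin of a listed thing).
The state is a dict: "clock": time; "joints": joint angles; "dq": joint speeds; "joint_efforts": joint torques, N m; "position": TCP position; "ee_rot": TCP orientation; "force": force on the tool from outside, world axes, zero at the start; "ft_torque": the same for the moment, N m; "width": opening from 0.0 (shut) to 1.0 (fully open); "gripper_force": force on a finger pad.
Only numpy, scipy, OpenCV 4.12 (cv2) and the standard library are available. Lean on these libraries where they do the work, as an engineer would, in place of code of your own. Each camera call takes 0.05 s, during which the arm holds its last target. There are 200 camera calls.

### The job

First park the tray dolly: push its foot-brake pedal right down to the stop, so that it snaps over and stays down. Then, with the brake on, take three of the four rectangular foil meals from the tray on the platform and set them down (not dropped) flat on the dolly's tray beside the meal already there, none on top of another or on the lip. Leave the fourth meal, the round pots and everything else where they are, and do not roll the dolly away.

Things in the scene. Friction and masses are not known exactly. Their poses are not given: they have to be found in the camera images.
- brake (a joint): foot-brake pedal of the dolly, a hinge: 0 rad = up (brake off), about 0.44 = down on its stop (brake on). An over-centre spring pushes it back up with at most about 17 N at the plate until 0.36 rad; past that it snaps down by itself and stays down, its rubber shoe pressed on the platform. A press of up to 25 N does no harm. Where the pedal stands, see pedal.
- pedal (a point): centre of the top of the pedal's ribbed steel foot plate, sticking out from the dolly's end that faces the robot; plate 46 mm (own x) by 90 mm (own y), z out of its top. Up: 73 mm above the platform, sloping 0.22 rad, outer edge high. On its stop: 36 mm above the platform, sloping 0.23 rad, outer edge low; in between it moves under 4 mm level.
- brake_hinge (a point): axis of the brake pedal, under the dolly's near end, 52 mm above the platform, 85 mm from the centre of the foot plate; the pedal turns about the dolly's y.
- dolly: low tray dolly with four 50 mm castors, deck 400 mm (own x) by 300 mm (own y), origin on the platform below the centre of the deck, x pointing away from the pedal end. It stands left or right of the middle and, brake off, rolls along its own x only, under about 6 N.
- dolly_tray (a point): centre of the floor of the perforated aluminium tray fixed on the dolly, 86 mm above the platform; axes as the dolly's. The floor inside the lip is 384 mm (x) by 284 mm (y); lip 4 mm thick, 8 mm above the floor. A strapped stack of empty trays fills the far end, from 62 mm beyond the centre to the far lip, 54 mm high, all across.
- stock_tray (a point): centre of the floor of the perforated aluminium tray lying on the platform, on the other side from the dolly, fixed, 290 mm (own x) by 300 mm (own y) over its lip; floor 3 mm above the platform, lip 6 mm above the floor. The four meals and two round pots stand on it in two rows of three, in any order.
- meal1: sealed rectangular foil meal, 104 mm long (own x), 56 mm wide (own y), 34 mm high, straight-sided for gripping across its width, 0.15 to 0.31 kg, aluminium tray with a gold-coloured lid; origin at the centre of its underside, z up. Starts on the stock tray.
- meal2: sealed rectangular foil meal, 104 mm long (own x), 56 mm wide (own y), 34 mm high, straight-sided for gripping across its width, 0.15 to 0.31 kg, aluminium tray with a gold-coloured lid; origin at the centre of its underside, z up. Starts on the stock tray.
- meal3: sealed rectangular foil meal, 104 mm long (own x), 56 mm wide (own y), 34 mm high, straight-sided for gripping across its width, 0.15 to 0.31 kg, aluminium tray with a gold-coloured lid; origin at the centre of its underside, z up. Starts on the stock tray.
- meal4: sealed rectangular foil meal, 104 mm long (own x), 56 mm wide (own y), 34 mm high, straight-sided for gripping across its width, 0.15 to 0.31 kg, aluminium tray with a gold-coloured lid; origin at the centre of its underside, z up. Starts on the stock tray.
- loaded: sealed rectangular foil meal, 104 mm long (own x), 56 mm wide (own y), 34 mm high, straight-sided for gripping across its width, 0.15 to 0.31 kg, aluminium tray with a gold-coloured lid; origin at the centre of its underside, z up. Already on the dolly's tray: leave it.
- pot1: round foil pot with a paper lid, 62 mm in diameter, 42 mm high, among the meals on the stock tray: leave it. Origin at the centre of its underside.
- pot2: round foil pot with a paper lid, 62 mm in diameter, 42 mm high, among the meals on the stock tray: leave it. Origin at the centre of its underside.
- flask: slim upright steel flask, 52 mm in diameter, 180 mm high, standing between the dolly and the stock tray: leave it. Origin at the centre of its underside.
- label_roll: roll of white label tape standing on the platform in front of the robot, 64 mm in diameter, 50 mm high, bore 38 mm: leave it. Origin at the centre of its underside.
There are look-alikes about, which are no part of the job. What is shaped like the meal1 but green or purple is not meant.

How it is judged:
By the outcome, as a careful person would: the job done as asked, in the order asked, and still so for the second after the job is handed in, with the robot touching nothing.
It also fails if it takes over 72 s, if anything falls off the work surface, if the arm or the gripper's body presses on something with over 40 N, if the wrist force passes 120 N, or if a joint passes its speed limit or range.

## Working session

There is one attempt and no reset: what is moved stays moved. The work goes in short steps, Python scripts to look and compute and a shell command to move; the robot and the scene stay as the last step left them, time stands still between calls to the robot, and variables do not carry over. Pictures are saved under pics/ and viewed, at most 10 in all, crops included, and the job is handed in when it is done.

```bash
mkdir -p pics; cat > h.py <<'E'
import numpy as np, cv2
from cell import *
from scipy.spatial.transform import Rotation as R
def cam(n):
    d=get_image(n); o=np.array(d["orientation"],float)
    d["R"]=R.from_rotvec(o).as_matrix() if o.size==3 else (o if o.shape==(3,3) else R.from_quat(o).as_matrix())
    d["p"]=np.array(d["position"]); d["n"]=n; return d
def ray(d,u,v):
    x=(u-d["cx"])/d["fx"]; y=(v-d["cy"])/d["fy"]
    if d["n"]=="wrist":
        r=np.hypot(x,y); s=np.sin(r)/max(r,1e-9); c=np.array([x*s,y*s,np.cos(r)])
    else: c=np.array([x,y,1.])
    c=d["R"]@c; return c/np.linalg.norm(c)
def onz(d,u,v,z):
    r=ray(d,u,v); return d["p"]+r*(z-d["p"][2])/r[2]
def tri(obs):
    A=np.zeros((3,3));b=np.zeros(3)
    for d,u,v in obs:
        r=ray(d,u,v);P=np.eye(3)-np.outer(r,r);A+=P;b+=P@d["p"]
    x=np.linalg.solve(A,b)
    return x,[np.linalg.norm(np.cross(x-d["p"],ray(d,u,v))) for d,u,v in obs]
def save(d,n): cv2.imwrite("pics/"+n,d["image"][:,:,::-1])
E
python3 - <<'E'
from h import *
s=observe();print(s)
for n in("top","scene","wrist"):
    d=cam(n);save(d,n+"1.png");print(n,d["orientation"],d["p"],d["fx"],d["cx"],d["cy"])
    if n=="wrist":continue
    for l in("pedal","brake_hinge","dolly","dolly_tray","stock_tray","meal1","loaded","pot1","flask","label_roll"):
        print(l,[(round(q["score"],2),round(q["point"][0]*640,1),round(q["point"][1]*480,1)) for q in place_of(l,n)][:8])
E
```

```text
{'clock': 0.0, 'joints': array([ 1.24138899,  0.43519863,  0.02496516,  1.5741176 , -0.01163236,
        1.13399698, -0.0751082 ]), 'dq': array([-0.00178529,  0.00057309, -0.00094908,  0.00241054, -0.00016183,
        0.00024464,  0.00022221]), 'joint_efforts': array([-6.27362642e-04, -6.67861748e+01,  9.84819755e-01, -3.14452708e+01,
       -6.04838971e-02,  4.30455117e-02,  1.94097893e-04]), 'position': array([ 0.14038272, -0.60849266,  0.22595208]), 'ee_rot': array([-3.11988913e+00, -3.55197346e-01,  4.50754312e-04]), 'force': array([-0.56038822,  0.513464  ,  0.1172481 ]), 'ft_torque': array([ 0.06843002,  0.00770649, -0.02395259]), 'gripper_force': 0.0, 'width': 1.0001426740395583}
top [-2.12488031  2.18078838 -0.11153338] [ 0.33936993 -0.05767187  1.17251322] 451.3943438737525 310.0226245316964 242.71243538698755
pedal [(0.65, 201.4, 276.0), (0.17, 215.9, 217.2)]
brake_hinge []
dolly [(0.74, 207.4, 183.1)]
dolly_tray [(0.65, 215.9, 219.4), (0.57, 197.5, 173.3)]
stock_tray [(0.85, 377.7, 225.5)]
meal1 [(0.93, 414.4, 193.6), (0.88, 431.8, 319.8), (0.84, 421.4, 246.5), (0.82, 375.
[... 367 characters left out ...]
986550791
pedal [(0.93, 376.0, 169.7), (0.29, 298.3, 302.7)]
brake_hinge [(0.66, 405.4, 190.5)]
dolly [(0.79, 460.6, 229.3), (0.63, 306.5, 265.2)]
dolly_tray [(0.91, 463.1, 200.1)]
stock_tray [(0.84, 298.9, 302.5)]
meal1 [(0.97, 357.7, 289.2), (0.92, 289.8, 341.9), (0.92, 170.9, 274.9), (0.66, 279.2, 284.1), (0.63, 168.2, 343.8)]
loaded [(0.94, 416.9, 188.2), (0.38, 306.5, 263.7)]
pot1 [(0.95, 305.2, 260.8), (0.73, 323.1, 313.5), (0.53, 404.6, 188.4), (0.42, 318.4, 228.7)]
flask [(0.69, 396.7, 268.8), (0.18, 239.5, 310.4)]
label_roll [(0.59, 315.9, 226.5)]
wrist [ 2.25732077 -1.79841857 -0.27943915] [ 0.22087161 -0.59010638  0.38479734] 371.64829954431775 320.69450222869705 243.5974372408497
```

View pics/top1.png

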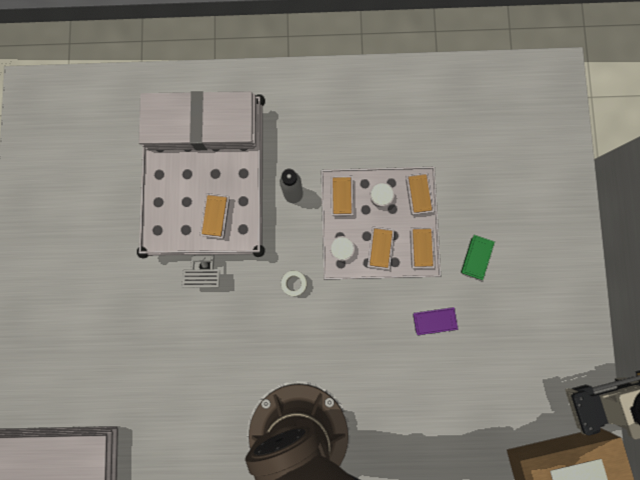

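View pics/scene1.png

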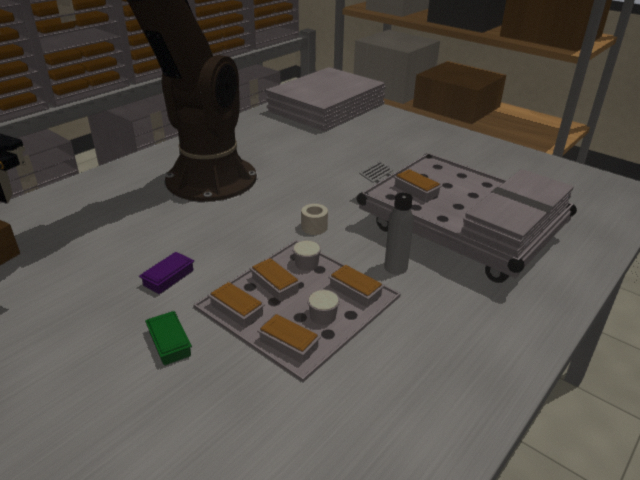

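The top view shows the dolly at left with its pedal at about (201,275). The gold meals are at (342,196), (420,194), (381,248) and (423,248), the pots at (382,195) and (342,249), the flask at (291,185) and the label roll at (293,284). The green and purple look-alikes are to the right. The scene view agrees.

```bash
cat > m.py <<'E'
from h import *
def gold(d):
    hsv=cv2.cvtColor(d["image"],cv2.COLOR_RGB2HSV)
    m=((hsv[...,0]>8)&(hsv[...,0]<28)&(hsv[...,1]>130)&(hsv[...,2]>90)).astype(np.uint8)
    n,_,st,c=cv2.connectedComponentsWithStats(m)
    return m,_,[(i,st[i,4],c[i]) for i in range(1,n) if st[i,4]>150]
def rect(d,lab,i,z):
    v,u=np.nonzero(lab==i)
    P=np.array([onz(d,a,b,z)[:2] for a,b in zip(u,v)],np.float32)
    (c,wh,a)=cv2.minAreaRect(P*1000); 
    if wh[0]<wh[1]: a+=90
    a=(a+90)%180-90   # long axis angle
    return np.round(P.mean(0),4),np.round(wh,0),round(a,1)
E
python3 - <<'E'
from m import *
t=cam("top");s=cam("scene")
gt=gold(t);gs=gold(s)
for i,a,c in gt[2]:
    if not(130<c[0]<450 and 140<c[1]<290):continue
    best=min(((lambda r:(max(r[1]),r[0],k[2]))(tri([(t,*c),(s,*k[2])])) for k in gs[2]),key=lambda q:q[0])
    z=.12 if c[0]<300 else .037
    print(c.round(),a,"tri",best[1].round(4),"err",round(best[0],4),best[2].round(), rect(t,gt[1],i,z))
for l,c,q in (("pedal",(201.4,276),(376,169.7)),("dolly_tray",(197.5,173.3),(463.1,200.1)),("stock",(377.7,225.5),(298.9,302.5)),("roll",(292.5,283.5),(315.9,226.5)),("flask",(293.3,192.1),(396.7,268.8))):
    r=tri([(t,*c),(s,*q)]);print(l,r[0].round(4),np.round(r[1],4))
# dolly tray corners (lip top z .094) from top picture
for l,u,v,z in(("nearL",144,254,.094),("nearR",262,253,.094),("stacknear L",140,149,.14),("stack near R",254,147,.14),("pedal corners",184,267,.073),("",219,267,.073),("",184,287,.08),("",219,287,.08)): print(l,onz(t,u,v,z).round(4))
im=t["image"][80:300,120:300]; cv2.imwrite("pics/crop.png",cv2.resize(im[:,:,::-1],None,fx=2.7,fy=2.7,interpolation=2))
st=observe();print(R.from_rotvec(st["ee_rot"]).as_matrix().round(3))
E
```

```text
[420. 193.] 618 tri [ 0.5964 -0.3261  0.0328] err 0.0006 [289. 332.] (array([ 0.5951, -0.3256], dtype=float32), array([92., 44.]), 6.1)
[342. 195.] 617 tri [ 0.5972 -0.126   0.033 ] err 0.0004 [357. 279.] (array([ 0.5961, -0.126 ], dtype=float32), array([44., 92.]), -1.8)
[214. 215.] 726 tri [0.5378 0.1847 0.1162] err 0.0004 [418. 179.] (array([0.5368, 0.1836], dtype=float32), array([45., 93.]), -8.1)
[381. 248.] 647 tri [ 0.4583 -0.2202  0.0324] err 0.0003 [275. 273.] (array([ 0.4577, -0.2198], dtype=float32), array([45., 92.]), -9.4)
[422. 247.] 645 tri [ 0.4566 -0.3257  0.0324] err 0.0004 [236. 298.] (array([ 0.4559, -0.3249], dtype=float32), array([45., 92.]), -0.4)
pedal [0.3948 0.2228 0.0767] [0.0014 0.0014]
dolly_tray [0.6457 0.2288 0.084 ] [0.0057 0.0057]
stock [ 0.5229 -0.2203 -0.0102] [0.0017 0.0017]
roll [ 0.3748  0.0069 -0.0016] [0.0005 0.0005]
flask [ 0.6162 -0.0007 -0.003 ] [0.0005 0.0005]
nearL [0.4516 0.3586 0.094 ]
nearR [0.4465 0.0732 0.094 ]
stacknear L [0.698  0.3551 0.14  ]
stack near R [0.6946 0.0835 0.14  ]
pedal corners [0.4192 0.2676 0.073 ]
 [0.417  0.1816 0.073 ]
 [0.3702 0.2651 0.08  ]
 [0.3681 0.1801 0.08  ]
[[ 0.974  0.225  0.   ]
 [ 0.225 -0.974 -0.   ]
 [ 0.     0.    -1.   ]]
```

View pics/crop.png

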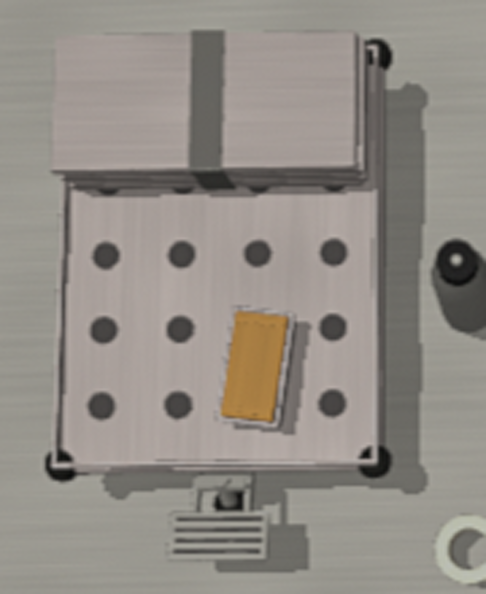

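Lid heights triangulate 4 mm low on both trays, consistent with recessed lids, and all residuals are under 1 mm. Meals B (.458,-.220), C (.456,-.325) and A (.596,-.326) will go. The one beside the flask stays. I'm heading to the pedal with the fingers closed.

```bash
cat > go.py <<'E'
# usage: go.py x y z yawdeg -> units in tool axes needed
import sys; from h import *
s=observe(); M=R.from_rotvec(s["ee_rot"]).as_matrix(); t=np.array([float(a) for a in sys.argv[1:4]])
print("t",round(s["clock"],2),"pos",s["position"].round(4),"yaw",round(np.degrees(np.arctan2(M[1,0],M[0,0])),2),"tilt",np.degrees(M[:2,2]).round(2),"F",s["force"].round(1),"w",round(s["width"],3),"g",round(s["gripper_force"],1))
y=np.radians(float(sys.argv[4])); T=np.array([[np.cos(y),np.sin(y),0],[np.sin(y),-np.cos(y),0],[0,0,-1]])
print("turn units",(np.degrees(R.from_matrix(M.T@T).as_rotvec())/4).round(2),"shift after turn",(T.T@(t-s["position"])/.02).round(2),"before",(M.T@(t-s["position"])/.02).round(2))
E
H="python3 -m handwheel"
$H '[[0,0,0,0,0,0.875],[0,0,0,0,0,0.875],[0,0,0,0,0,0.875],[0,0,0,0,0,0.875]]' 0 20
$H '[[0.81,-0.97,0,0,0,0],[0.81,-0.97,0,0,0,0],[0.81,-0.97,0,0,0,0],[0.81,-0.97,0,0,0,0],[0.81,-0.97,0,0,0,0],[0.81,-0.97,0,0,0,0],[0.81,-0.97,0,0,0,0],[0.81,-0.97,0,0,0,0]]'
$H '[[0.81,-0.97,0,0,0,0],[0.81,-0.97,0,0,0,0],[0.81,-0.97,0,0,0,0],[0.81,-0.97,0,0,0,0],[0.81,-0.97,0,0,0,0],[0.81,-0.97,0,0,0,0],[0.81,-0.97,0,0,0,0],[0.81,-0.97,0,0,0,0]]'
$H '[[0,-1,0,0,0,0],[0,-1,0,0,0,0],[0,-1,0,0,0,0],[0,-1,0,0,0,0],[0,-1,0,0,0,0],[0,-1,0,0,0,0],[0,-1,0,0,0,0],[0,-1,0,0,0,0]]'
$H '[[0,-1,0,0,0,0],[0,-1,0,0,0,0],[0,-1,0,0,0,0],[0,-1,0,0,0,0],[0,-1,0,0,0,0],[0,-1,0,0,0,0],[0,-1,0,0,0,0],[0,-1,0,0,0,0]]'
python3 go.py .395 .2228 .12 -1
```

```text
clock: 1.58
position: [0.1405, -0.609, 0.2268]
ee_rot: [3.141, -0.033, 0.0]
force: [-1.0, -0.6, -0.4]
width: 0.759
gripper_force: 0.0
clock: 2.25
position: [0.2735, -0.4551, 0.2269]
ee_rot: [3.141, -0.028, 0.0]
force: [0.7, 0.6, 0.8]
width: 0.179
gripper_force: 0.0
clock: 2.92
position: [0.4059, -0.3023, 0.2269]
ee_rot: [3.141, -0.028, 0.001]
force: [0.2, 0.2, -0.3]
width: 0.007
gripper_force: 0.0
clock: 3.58
position: [0.4079, -0.1423, 0.2269]
ee_rot: [3.141, -0.028, 0.001]
force: [0.3, 0.1, -0.5]
width: 0.001
gripper_force: 0.0
clock: 4.25
position: [0.4107, 0.0176, 0.2269]
ee_rot: [3.141, -0.028, 0.001]
force: [0.0, -0.4, 0.5]
width: 0.009
gripper_force: 0.0
t 4.25 pos [0.4107 0.0176 0.2269] yaw -1.02 tilt [ 0.03 -0.01] F [ 0.  -0.4  0.5] w 0.009 g 0.0
turn units [ 0.   -0.01 -0.  ] shift after turn [ -0.97 -10.24   5.35] before [ -0.97 -10.24   5.34]
```

```bash
H="python3 -m handwheel"
$H '[[-0.1,-1,0,0,0,0],[-0.1,-1,0,0,0,0],[-0.1,-1,0,0,0,0],[-0.1,-1,0,0,0,0],[-0.1,-1,0,0,0,0],[-0.1,-1,0,0,0,0],[-0.1,-1,0,0,0,0],[-0.1,-1,0,0,0,0]]' >/dev/null
$H '[[-0.1,-1,0,0,0,0],[-0.1,-1,0,0,0,0],[0,-0.24,0,0,0,0],[0,0,0,0,0,0]]'
python3 - <<'E'
from h import *
w=cam("wrist");save(w,"w2.png");t=cam("top");s=cam("scene")
print(w["p"])
for l in("pedal","loaded","dolly_tray"):
    for n,d in(("wrist",w),("top",t),("scene",s)):
        for q in place_of(l,n)[:2]:
            u=q["point"][0]*640,q["point"][1]*480
            print(l,n,round(q["score"],2),np.round(u,1),onz(d,*u,{"pedal":.073,"loaded":.086,"dolly_tray":.086}[l]).round(4))
E
```

```text
clock: 5.25
position: [0.3942, 0.2232, 0.2268]
ee_rot: [-3.141, 0.024, -0.0]
force: [0.8, -0.1, 0.3]
width: 0.002
gripper_force: 0.0
[0.47662797 0.22216535 0.3848748 ]
pedal wrist 0.89 [316.4 230.1] [0.3895 0.2273 0.073 ]
pedal scene 0.73 [377.5 168.2] [0.388 0.237 0.073]
loaded wrist 0.8 [367.7  55.2] [0.5368 0.1841 0.086 ]
loaded top 0.82 [218.3 218.6] [0.5347 0.1803 0.086 ]
loaded scene 0.64 [416.5 190.6] [0.5388 0.184  0.086 ]
dolly_tray top 0.88 [198.6 177. ] [0.6405 0.2292 0.086 ]
dolly_tray scene 0.79 [466.3 200.5] [0.6507 0.2224 0.086 ]
dolly_tray scene 0.24 [459.2 229.7] [0.6984 0.1008 0.086 ]
```

View pics/w2.png

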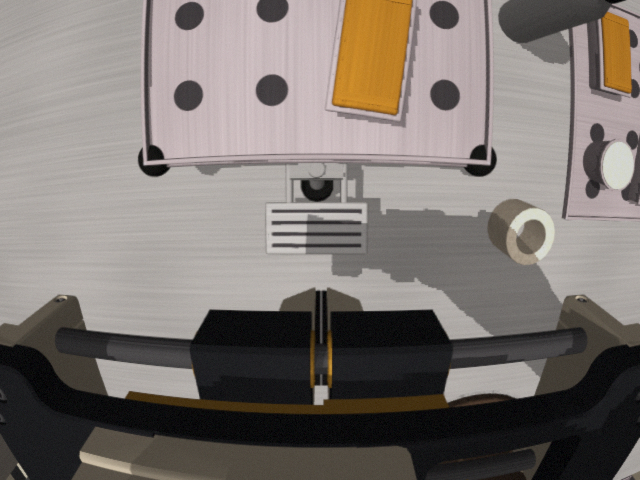

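The wrist view shows the plate centred at about (316,228), which is (.390,.227), and the closed fingers are over it. I'll press in small steps.

```bash
H="python3 -m handwheel"
$H '[[-0.1,-0.1,1,0,0,0],[0,-0.05,1,0,0,0],[0,0,1,0,0,0],[0,0,1,0,0,0],[0,0,1,0,0,0],[0,0,1,0,0,0],[0,0,0.9,0,0,0]]'
$H '[[0,0,0.2,0,0,0],[0,0,0.2,0,0,0],[0,0,0.2,0,0,0],[0,0,0.2,0,0,0]]'
$H '[[0,0,0.2,0,0,0],[0,0,0.2,0,0,0],[0,0,0.2,0,0,0],[0,0,0,0,0,0]]'
python3 go.py .391 .226 .036 -1
```

```text
clock: 6.43
position: [0.3923, 0.2248, 0.0876]
ee_rot: [3.141, -0.028, -0.0]
force: [0.3, 0.5, 0.2]
width: 0.003
gripper_force: 0.0
clock: 6.77
position: [0.3929, 0.2253, 0.0734]
ee_rot: [-3.141, 0.028, -0.002]
force: [-5.1, -0.7, 13.8]
width: 0.006
gripper_force: 5.8
clock: 7.1
position: [0.3921, 0.2254, 0.0612]
ee_rot: [-3.141, 0.027, -0.0]
force: [-4.4, -0.9, 7.2]
width: 0.008
gripper_force: 3.6
t 7.1 pos [0.3921 0.2254 0.0612] yaw -0.99 tilt [0.01 0.02] F [-4.4 -0.9  7.2] w 0.008 g 3.6
turn units [-0.01 -0.    0.  ] shift after turn [-0.06 -0.03  1.26] before [-0.06 -0.03  1.26]
```

```bash
H="python3 -m handwheel"
$H '[[-0.05,0,0.15,0,0,0],[-0.05,0,0.2,0,0,0],[0,0,0.2,0,0,0],[0,0,0.2,0,0,0]]'
$H '[[0,0,0.2,0,0,0],[0,0,0.2,0,0,0],[0,0,0.1,0,0,0],[0,0,0,0,0,0]]'
python3 go.py .391 .226 .036 -1
```

```text
clock: 7.43
position: [0.3914, 0.2254, 0.0464]
ee_rot: [-3.14, 0.028, -0.003]
force: [-0.2, 0.6, 0.4]
width: 0.004
gripper_force: 0.1
clock: 7.77
position: [0.3907, 0.2251, 0.0369]
ee_rot: [3.141, -0.027, 0.002]
force: [-6.8, -4.0, 31.4]
width: 0.008
gripper_force: 16.1
t 7.77 pos [0.3907 0.2251 0.0369] yaw -1.0 tilt [ 0.07 -0.03] F [-6.8 -4.  31.4] w 0.008 g 16.1
turn units [ 0.01 -0.02  0.  ] shift after turn [ 0.02 -0.04  0.05] before [ 0.02 -0.04  0.05]
```

Snapped down and on its stop. That press reached 31 N, so I'm backing off and checking.

```bash
H="python3 -m handwheel"
$H '[[0,0,-0.3,0,0,0],[0,0,-1,0,0,0],[0,0,-1,0,0,0],[0,0,-1,0,0,0],[0,0,-1,0,0,0],[0,0,-1,0,0,0],[0,0,-1,0,0,0],[0,0,-1,0,0,0]]' 0.77
$H '[[0,0.5,-1,0,0,0],[0,1,-1,0,0,0],[0,1,0,0,0,0],[0,0,0,0,0,0]]' >/dev/null
python3 - <<'E'
from m import *
w=cam("wrist");s=cam("scene");t=cam("top")
for n,d in(("wrist",w),("scene",s),("top",t)):
    for q in place_of("pedal",n)[:1]:
        u=q["point"][0]*640,q["point"][1]*480; print(n,np.round(u,1),onz(d,*u,.036).round(4),onz(d,*u,.073).round(4))
g=gold(t)
for i,a,c in g[2]:
    if 130<c[0]<450 and 140<c[1]<290: print(c.round(),rect(t,g[1],i,.116 if c[0]<300 else .033))
A=w["image"][:,:,::-1][0:300,0:400];B=cv2.resize(s["image"][:,:,::-1][130:280,330:600],(400,222))
o=np.zeros((522,400,3),np.uint8);o[:300]=A;o[300:]=B;cv2.imwrite("pics/b3.png",o)
E
```

```text
clock: 8.43
position: [0.3902, 0.2248, 0.1825]
ee_rot: [3.141, -0.028, -0.001]
force: [0.2, -0.3, -0.4]
width: 0.536
gripper_force: 0.0
wrist [263.1 217. ] [0.391  0.2267 0.036 ] [0.3997 0.2206 0.073 ]
scene [374.1 183.1] [0.3911 0.2221 0.036 ] [0.4284 0.1657 0.073 ]
top [204.  277.8] [0.3933 0.2277 0.036 ] [0.3916 0.2184 0.073 ]
[420. 193.] (array([ 0.596 , -0.3265], dtype=float32), array([93., 45.]), 6.1)
[342. 195.] (array([ 0.597 , -0.1263], dtype=float32), array([44., 92.]), -1.8)
[214. 215.] (array([0.538 , 0.1844], dtype=float32), array([45., 93.]), -8.5)
[381. 248.] (array([ 0.458 , -0.2204], dtype=float32), array([45., 92.]), -9.4)
[422. 247.] (array([ 0.4562, -0.326 ], dtype=float32), array([45., 92.]), -0.4)
```

View pics/b3.png

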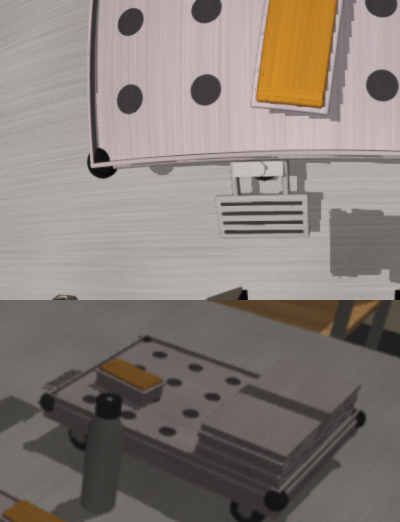

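```bash
python3 go.py .458 -.220 .20 -9.4
```

```text
t 9.07 pos [0.3893 0.1757 0.2213] yaw -0.93 tilt [-0.05  0.01] F [ 0.6  0.1 -0.3] w 0.769 g 0.0
turn units [-0.    0.01  2.12] shift after turn [ 6.62 18.96  1.06] before [ 3.76 19.73  1.06]
```

All three views put the plate at 36 mm height, so the brake is on. The dolly has not moved noticeably. Going to meal B.

```bash
H="python3 -m handwheel"
$H '[[0.19,1,0,0,0,0],[0.19,1,0,0,0,0],[0.19,1,0,0,0,0],[0.19,1,0,0,0,0],[0.19,1,0,0,0,0],[0.19,1,0,0,0,0],[0.19,1,0,0,0,0],[0.19,1,0,0,0,0]]' 0.77 25 >/dev/null
$H '[[0.19,1,0,0,0,0],[0.19,1,0,0,0,0],[0.19,1,0,0,0,0],[0.19,1,0,0,0,0],[0.19,1,0,0,0,0],[0.19,1,0,0,0,0],[0.19,1,0,0,0,0],[0.19,1,0,0,0,0]]' >/dev/null
$H '[[0.19,1,0,0,0,0],[0.19,1,0,0,0,0],[0.19,1,0,0,0,0],[0.19,0.73,0,0,0,0],[0,0,1,0,0,0.71],[0,0,1,0,0,0.71],[0,0,1,0,0,0.71],[0,0,1,0,0,0]]' >/dev/null
$H '[[0,0,1,0,0,0],[0,0,1,0,0,0],[0,0,1,0,0,0],[0,0,0,0,0,0]]'
python3 go.py .458 -.220 .015 -9.4
```

```text
clock: 11.4
position: [0.4568, -0.2193, 0.0781]
ee_rot: [-3.129, 0.259, 0.009]
force: [-0.4, -0.8, 0.8]
width: 0.766
gripper_force: 0.0
t 11.4 pos [ 0.4568 -0.2193  0.0781] yaw -9.45 tilt [-0.33  0.15] F [-0.4 -0.8  0.8] w 0.766 g 0.0
turn units [-0.02  0.09 -0.01] shift after turn [0.07 0.02 3.16] before [0.09 0.03 3.15]
```

```bash
H="python3 -m handwheel"
$H '[[0.07,0.02,1,0,0.09,0],[0,0,1,0,0,0],[0,0,1,0,0,0],[0,0,0.15,0,0,0],[0,0,0,0,0,0]]'
$H '[[0,0,0,0,0,0],[0,0,0,0,0,0],[0,0,0,0,0,0],[0,0,0,0,0,0],[0,0,0,0,0,0],[0,0,0,0,0,0]]' 0.4 25
$H '[[0,0,-0.3,0,0,0],[0,0,-1,0,0,0],[0,0,-1,0,0,0],[0,0,-1,0,0,0],[0,0,-1,0,0,0],[0,0,-1,0,0,0],[0,0,-1,0,0,0],[0,0,-1,0,0,0]]'
python3 go.py .515 .300 .22 -1
```

```text
clock: 11.82
position: [0.4599, -0.221, 0.0184]
ee_rot: [-3.131, 0.26, -0.007]
force: [0.5, -0.4, -0.5]
width: 0.772
gripper_force: 0.0
clock: 12.32
position: [0.4611, -0.2219, 0.02]
ee_rot: [3.13, -0.261, 0.013]
force: [0.8, 1.1, 8.3]
width: 0.61
gripper_force: 25.0
clock: 12.98
position: [0.4588, -0.2214, 0.1663]
ee_rot: [3.13, -0.261, 0.01]
force: [-0.4, 0.2, -2.4]
width: 0.606
gripper_force: 25.0
t 12.98 pos [ 0.4588 -0.2214  0.1663] yaw -9.53 tilt [ 0.36 -0.06] F [-0.4  0.2 -2.4] w 0.606 g 25.0
turn units [ 0.01 -0.09 -2.13] shift after turn [  2.35 -26.11  -2.68] before [ -1.53 -26.17  -2.7 ]
```

```bash
H="python3 -m handwheel"
$H '[[0,0,-0.3,0,0,-0.71],[0,0,-0.3,0,0,-0.71],[0,0,-0.1,0,0,-0.71],[0,-0.5,0,0,0,0],[0,-1,0,0,0,0],[0,-1,0,0,0,0],[0,-1,0,0,0,0],[0,-1,0,0,0,0]]' >/dev/null
$H '[[0,-1,0,0,0,0],[0,-1,0,0,0,0],[0,-1,0,0,0,0],[0,-1,0,0,0,0],[0,-1,0,0,0,0],[0,-1,0,0,0,0],[0,-1,0,0,0,0],[0,-1,0,0,0,0]]' >/dev/null
$H '[[0,-1,0,0,0,0],[0,-1,0,0,0,0],[0,-1,0,0,0,0],[0,-1,0,0,0,0],[0.5,-1,0,0,0,0],[1,-1,0,0,0,0],[1,-1,0,0,0,0],[1,-1,0,0,0,0]]' >/dev/null
$H '[[1,-1,0,0,0,0],[1,-1,0,0,0,0],[1,-1,0,0,0,0],[1,-1,0,0,0,0],[0.5,-0.5,0,0,0,0],[0,0,0,0,0,0]]'
python3 go.py .638 .300 .103 -1
python3 - <<'E'
from h import *
w=cam("wrist");save(w,"w4.png")
E
```

```text
clock: 15.48
position: [0.6282, 0.2793, 0.1784]
ee_rot: [-3.141, 0.027, -0.009]
force: [-1.1, -0.1, -1.3]
width: 0.613
gripper_force: 25.0
t 15.48 pos [0.6282 0.2793 0.1784] yaw -0.97 tilt [0.31 0.04] F [-1.1 -0.1 -1.3] w 0.613 g 25.0
turn units [-0.01 -0.08  0.01] shift after turn [ 0.47 -1.05  3.77] before [ 0.45 -1.04  3.78]
```

View pics/w4.png

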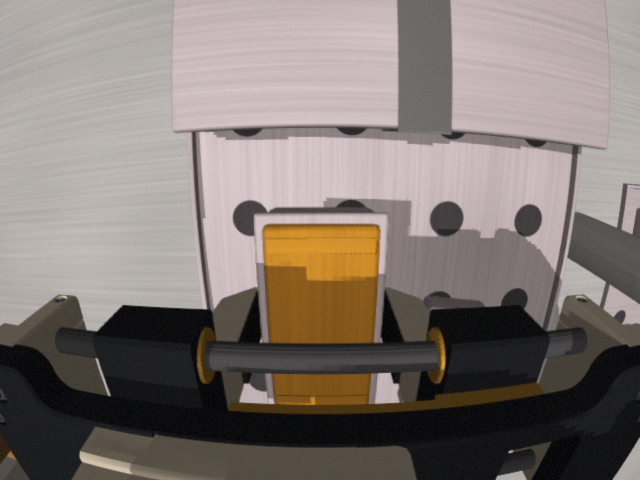

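The wrist view shows the held meal squarely gripped. The stack's front edge is at about row 128, and the tray lips are at columns ~197 (left) and ~578 (right). Checking those edges in metres.

```bash
python3 - <<'E'
from h import *
w=cam("wrist")
for l,u,v,z in(("stack top L",195,130,.14),("stack top R",600,146,.14),("lipL top",194,140,.094),("lipL",206,280,.094),("lipR",578,150,.094),("lipR",558,290,.094),("held far edge",320,213,.176),("heldL",258,230,.19),("heldR",385,230,.19)): print(l,onz(w,u,v,z).round(4))
E
```

```text
stack top L [0.7128 0.3442 0.14  ]
stack top R [0.7097 0.0961 0.14  ]
lipL top [0.707  0.3611 0.094 ]
lipL [0.6063 0.3622 0.094 ]
lipR [0.7044 0.0784 0.094 ]
lipR [0.588  0.0789 0.094 ]
held far edge [0.6727 0.2773 0.176 ]
heldL [0.6692 0.303  0.19  ]
heldR [0.6682 0.2505 0.19  ]
```

The edges match the plan: stack face at x≈.71, lips inside y .079–.361. Lowering.

```bash
H="python3 -m handwheel"
$H '[[0.25,-0.5,1,0,-0.08,0],[0.25,-0.5,1,0,0,0],[0,0,0.8,0,0,0],[0,0,0.5,0,0,0],[0,0,0.25,0,0,0],[0,0,0,0,0,0]]'
$H '[[0,0,0.1,0,0,0],[0,0,0.05,0,0,0],[0,0,0,0,0,0]]'
python3 go.py .640 .300 .103 -1
```

```text
clock: 16.08
position: [0.6376, 0.2941, 0.1074]
ee_rot: [3.139, -0.029, -0.002]
force: [0.3, 0.2, -2.3]
width: 0.605
gripper_force: 25.0
clock: 16.33
position: [0.6388, 0.2953, 0.1061]
ee_rot: [3.141, -0.028, 0.003]
force: [-0.1, 0.3, -1.0]
width: 0.607
gripper_force: 25.0
t 16.33 pos [0.6388 0.2953 0.1061] yaw -1.04 tilt [ 0.1  -0.03] F [-0.1  0.3 -1. ] w 0.607 g 25.0
turn units [ 0.01 -0.02 -0.01] shift after turn [ 0.05 -0.23  0.16] before [ 0.05 -0.23  0.16]
```

```bash
H="python3 -m handwheel"
$H '[[0,0,0.1,0,0,0],[0,0,0.06,0,0,0],[0,0,0,0,0,0]]'
python3 go.py .640 .300 .103 -1
```

```text
clock: 16.58
position: [0.6388, 0.2955, 0.1031]
ee_rot: [3.141, -0.028, 0.003]
force: [-2.2, -1.3, 4.5]
width: 0.608
gripper_force: 25.0
t 16.58 pos [0.6388 0.2955 0.1031] yaw -1.02 tilt [ 0.1  -0.03] F [-2.2 -1.3  4.5] w 0.608 g 25.0
turn units [ 0.01 -0.02 -0.  ] shift after turn [ 0.05 -0.23  0.  ] before [ 0.05 -0.23  0.  ]
```

```bash
H="python3 -m handwheel"
$H '[[0,0,0,0,0,0],[0,0,0,0,0,0],[0,0,0,0,0,0],[0,0,-0.3,0,0,0],[0,0,-0.7,0,0,0],[0,0,-1,0,0,0],[0,0,-1,0,0,0],[-0.5,0.5,-1,0,0,0]]' 0.77
$H '[[-1,1,0,0,0,0],[-1,1,0,0,0,0],[-1,1,0,0,0,0],[-1,1,0,0,0,0],[-1,1,0,0,0,0],[-1,1,0,0,0,0],[-1,1,0,0,0,0],[-1,1,0,0,0,0]]' >/dev/null
$H '[[-0.5,1,0,0,0,0],[0,1,0,0,0,0],[0,1,0,0,0,0],[0,1,0,0,0,0],[0,1,0,0,0,0],[0,1,0,0,0,0],[0,1,0,0,0,0],[0,1,0,0,0,0]]' >/dev/null
$H '[[0,1,0,0,0,0],[0,1,0,0,0,0],[0,1,0,0,0,0],[0,1,0,0,0,0],[0,1,0,0,0,0],[0,1,0,0,0,0],[0,1,0,0,0,0],[0,1,0,0,0,0]]' >/dev/null
$H '[[0,1,0,0,0,0],[0,1,0,0,0,0],[0,1,0,0,0,0],[0,1,1,0,0,0],[0,0.8,1,0,0,0],[0,0,1,0,0,0],[0,0,0,0,0,0]]' >/dev/null
python3 - <<'E'
from m import *
t=cam("top");g=gold(t)
for i,a,c in g[2]:
    if 130<c[0]<450 and 140<c[1]<290: print(c.round(),a,rect(t,g[1],i,.116 if c[0]<300 else .033))
E
python3 go.py .456 -.325 .015 -0.4
```

```text
clock: 17.25
position: [0.6289, 0.2874, 0.183]
ee_rot: [-3.141, 0.026, -0.002]
force: [-0.3, -0.2, -0.2]
width: 0.772
gripper_force: 0.0
[168. 176.] 703 (array([0.6358, 0.2954], dtype=float32), array([93., 44.]), 0.6)
[420. 193.] 611 (array([ 0.5964, -0.3263], dtype=float32), array([93., 45.]), 6.3)
[342. 195.] 614 (array([ 0.597 , -0.1263], dtype=float32), array([44., 92.]), -1.8)
[214. 215.] 722 (array([0.538 , 0.1844], dtype=float32), array([45., 93.]), -8.5)
t 19.88 pos [ 0.447  -0.2868  0.1214] yaw -1.03 tilt [-0.14  0.05] F [-0.1  0.2 -0.4] w 0.771 g 0.0
turn units [-0.01  0.03 -0.16] shift after turn [0.46 1.9  5.32] before [0.5  1.9  5.32]
```

Meal B sits at (.636,.295) on the tray. Now meal C.

```bash
H="python3 -m handwheel"
$H '[[0.25,1,0,0,0,-0.16],[0.22,0.94,0,0,0,0],[0,0,1,0,0,0],[0,0,1,0,0,0],[0,0,0.9,0,0,0],[0,0,0,0,0,0]]'
python3 go.py .456 -.3255 .015 -0.4
```

```text
clock: 20.38
position: [0.4564, -0.3249, 0.0633]
ee_rot: [-3.141, 0.008, 0.003]
force: [-0.9, 0.2, -0.3]
width: 0.77
gripper_force: 0.0
t 20.38 pos [ 0.4564 -0.3249  0.0633] yaw -0.3 tilt [-0.1   0.06] F [-0.9  0.2 -0.3] w 0.77 g 0.0
turn units [-0.01  0.03  0.02] shift after turn [-0.02  0.03  2.41] before [-0.02  0.03  2.41]
```

```bash
H="python3 -m handwheel"
$H '[[0,0,1,0,0,0],[0,0,1,0,0,0],[0,0,0.4,0,0,0],[0,0,0,0,0,0]]'
$H '[[0,0,0,0,0,0],[0,0,0,0,0,0],[0,0,0,0,0,0],[0,0,0,0,0,0],[0,0,0,0,0,0]]' 0.4 25
$H '[[0,0,-0.3,0,0,0],[0,0,-1,0,0,0],[0,0,-1,0,0,0],[0,0,-1,0,0,0],[0,0,-1,0,0,0],[0,0,-1,0,0,0],[0,0,-1,0,0,0],[0,0,-1,0,0,0]]'
python3 go.py .511 .298 .105 -1
```

```text
clock: 20.72
position: [0.4571, -0.3256, 0.0165]
ee_rot: [3.142, -0.009, -0.001]
force: [-0.7, -0.2, 1.2]
width: 0.769
gripper_force: 0.0
clock: 21.13
position: [0.4581, -0.3267, 0.018]
ee_rot: [3.14, -0.01, 0.004]
force: [-0.8, 1.4, 7.4]
width: 0.612
gripper_force: 25.0
clock: 21.8
position: [0.4567, -0.326, 0.1641]
ee_rot: [3.141, -0.01, 0.001]
force: [0.9, -0.6, -2.8]
width: 0.609
gripper_force: 25.0
t 21.8 pos [ 0.4567 -0.326   0.1641] yaw -0.37 tilt [ 0.03 -0.06] F [ 0.9 -0.6 -2.8] w 0.609 g 25.0
turn units [ 0.01 -0.01  0.16] shift after turn [  2.17 -31.24   2.96] before [  2.51 -31.22   2.93]
```

```bash
H="python3 -m handwheel"
$H '[[0,-0.5,-0.5,0,0,0.16],[0,-1,-0.5,0,0,0],[0,-1,0,0,0,0],[0,-1,0,0,0,0],[0,-1,0,0,0,0],[0,-1,0,0,0,0],[0,-1,0,0,0,0],[0,-1,0,0,0,0]]' >/dev/null
$H '[[0,-1,0,0,0,0],[0,-1,0,0,0,0],[0,-1,0,0,0,0],[0,-1,0,0,0,0],[0,-1,0,0,0,0],[0,-1,0,0,0,0],[0,-1,0,0,0,0],[0,-1,0,0,0,0]]' >/dev/null
$H '[[0.1,-1,0,0,0,0],[0.1,-1,0,0,0,0],[0.1,-1,0,0,0,0],[0.1,-1,0,0,0,0],[0.1,-1,0,0,0,0],[0.1,-1,0,0,0,0],[0.1,-1,0,0,0,0],[0.1,-1,0,0,0,0]]' >/dev/null
$H '[[0.2,-1,0,0,0,0],[0.2,-1,0,0,0,0],[0.2,-1,0,0,0,0],[0.2,-1,0,0,0,0],[0.2,-1,0,0,0,0],[0.2,-1,0,0,0,0],[0.2,-0.7,0,0,0,0],[0,0,0,0,0,0]]'
python3 go.py .511 .298 .105 -1
```

```text
clock: 24.47
position: [0.5105, 0.281, 0.1819]
ee_rot: [-3.14, 0.022, -0.0]
force: [0.5, -0.6, -1.7]
width: 0.606
gripper_force: 25.0
t 24.47 pos [0.5105 0.281  0.1819] yaw -0.81 tilt [0.01 0.07] F [ 0.5 -0.6 -1.7] w 0.606 g 25.0
turn units [-0.02 -0.    0.05] shift after turn [ 0.01 -0.85  3.84] before [ 0.01 -0.85  3.84]
```

```bash
H="python3 -m handwheel"
$H '[[0,-0.5,0.8,0,0,0.05],[0,-0.4,1,0,0,0],[0,0,1,0,0,0],[0,0,0.6,0,0,0],[0,0,0.3,0,0,0],[0,0,0.1,0,0,0],[0,0,0,0,0,0]]'
$H '[[0,0,0.1,0,0,0],[0,0,0.08,0,0,0],[0,0,0,0,0,0]]'
python3 go.py .511 .298 .101 -1
```

```text
clock: 25.05
position: [0.5119, 0.2944, 0.1062]
ee_rot: [3.14, -0.034, 0.001]
force: [-0.2, -0.3, -2.1]
width: 0.607
gripper_force: 25.0
clock: 25.3
position: [0.5129, 0.295, 0.1046]
ee_rot: [3.141, -0.034, 0.005]
force: [-3.3, -3.2, 13.3]
width: 0.609
gripper_force: 25.0
t 25.3 pos [0.5129 0.295  0.1046] yaw -1.24 tilt [ 0.18 -0.02] F [-3.3 -3.2 13.3] w 0.609 g 25.0
turn units [ 0.   -0.04 -0.06] shift after turn [-0.1  -0.15  0.18] before [-0.1  -0.15  0.18]
```

Contact came about 3 mm early and the near end may be close to the lip. I'll lift, shift 9 mm to the middle of the gap, and set it down again.

```bash
H="python3 -m handwheel"
$H '[[0,0,-0.4,0,0,0],[0.25,-0.1,-0.2,0,0,0],[0.15,0,0,0,0,0],[0,0,0.3,0,0,0],[0,0,0,0,0,0]]'
$H '[[0,0,0.1,0,0,0],[0,0,0.1,0,0,0],[0,0,0,0,0,0]]'
python3 go.py .520 .298 .101 -1
```

```text
clock: 25.72
position: [0.5199, 0.2962, 0.1071]
ee_rot: [3.14, -0.034, -0.001]
force: [-0.2, 0.3, -2.5]
width: 0.608
gripper_force: 25.0
clock: 25.97
position: [0.5196, 0.2966, 0.1039]
ee_rot: [3.14, -0.033, -0.0]
force: [-0.2, -0.2, -1.2]
width: 0.609
gripper_force: 25.0
t 25.97 pos [0.5196 0.2966 0.1039] yaw -1.2 tilt [-0.01 -0.08] F [-0.2 -0.2 -1.2] w 0.609 g 25.0
turn units [ 0.02  0.   -0.05] shift after turn [ 0.02 -0.07  0.14] before [ 0.02 -0.07  0.14]
```

```bash
H="python3 -m handwheel"
$H '[[0,0,0.06,0,0,0],[0,0,0.04,0,0,0],[0,0,0,0,0,0]]'
```

```text
clock: 26.22
position: [0.5197, 0.2969, 0.1025]
ee_rot: [3.141, -0.033, 0.001]
force: [-1.8, -0.7, 4.0]
width: 0.608
gripper_force: 25.0
```

```bash
H="python3 -m handwheel"
$H '[[0,0,0,0,0,0],[0,0,0,0,0,0],[0,0,0,0,0,0],[0,0,-0.3,0,0,0],[0,0,-0.7,0,0,0],[0,0,-1,0,0,0],[0,0,-1,0,0,0],[0,0.5,-1,0,0,0]]' 0.77
$H '[[0,1,-1,0,0,0],[0,1,0,0,0,0],[0,1,0,0,0,0],[0,1,0,0,0,0],[0,1,0,0,0,0],[0,1,0,0,0,0],[0,1,0,0,0,0],[0,1,0,0,0,0]]' >/dev/null
$H '[[-0.2,1,0,0,0,0],[-0.2,1,0,0,0,0],[-0.2,1,0,0,0,0],[0,1,0,0,0,0],[0,1,0,0,0,0],[0,1,0,0,0,0],[0,1,0,0,0,0],[0,1,0,0,0,0]]' >/dev/null
$H '[[0,1,0,0,0,0],[0,1,0,0,0,0],[0,1,0,0,0,0],[0,1,0,0,0,0],[0.4,1,0,0,0,0],[0.5,1,0,0,0,0],[0.5,1,0,0,0,0],[0.5,1,0,0,0,0]]' >/dev/null
$H '[[0.5,1,0,0,0,-0.6],[0.5,1,0,0,0,-0.6],[0.5,1,0.5,0,0,-0.6],[0.5,1,1,0,0,0],[0.5,1,1,0,0,0],[0,0,1,0,0,0],[0,0,0,0,0,0]]'
python3 - <<'E'
from m import *
t=cam("top");g=gold(t);save(t,"t5.png")
for i,a,c in g[2]:
    if 130<c[0]<450 and 140<c[1]<290: print(c.round(),a,rect(t,g[1],i,.116 if c[0]<300 else .033))
E
python3 go.py .596 -.3263 .015 6.2
```

```text
clock: 26.88
position: [0.5193, 0.2887, 0.1837]
ee_rot: [-3.141, 0.03, -0.001]
force: [-0.5, -0.7, 0.2]
width: 0.769
gripper_force: 0.0
clock: 29.47
position: [0.5887, -0.2914, 0.1288]
ee_rot: [-3.136, -0.161, 0.008]
force: [-0.0, 1.0, 0.2]
width: 0.769
gripper_force: 0.0
[168. 176.] 704 (array([0.6358, 0.2955], dtype=float32), array([93., 44.]), 0.6)
[342. 195.] 616 (array([ 0.597 , -0.1263], dtype=float32), array([44., 92.]), -1.8)
[421. 202.] 309 (array([ 0.5736, -0.3283], dtype=float32), array([47., 46.]), 6.3)
[214. 215.] 721 (array([0.5381, 0.1845], dtype=float32), array([45., 93.]), -8.5)
[167. 225.] 734 (array([0.5174, 0.297 ], dtype=float32), array([45., 92.]), -1.1)
t 29.52 pos [ 0.5895 -0.2904  0.1311] yaw 5.96 tilt [-0.2   0.06] F [ 0.  -0.1  0.4] w 0.77 g 0.0
turn units [-0.02  0.05 -0.06] shift after turn [0.13 1.82 5.8 ] before [0.16 1.83 5.8 ]
```

View pics/t5.png

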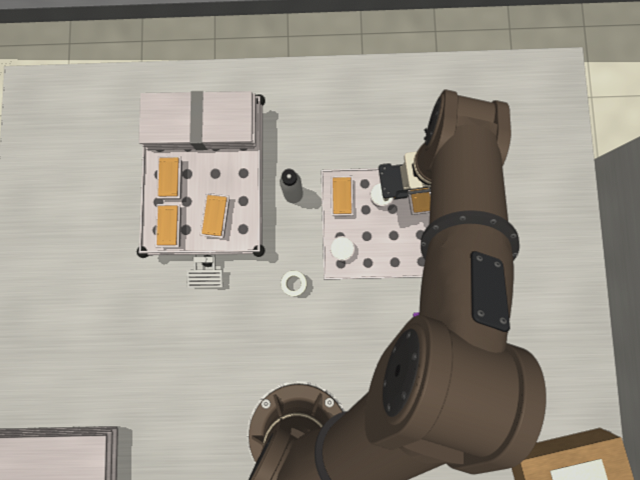

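Two meals lie flat at (168,176) and (167,225), beside the loaded one at (214,215). The gripper is over the third.

```bash
H="python3 -m handwheel"
$H '[[0.1,0.9,0,0,0.04,-0.06],[0.03,0.9,0,0,0,0],[0,0,1,0,0,0],[0,0,1,0,0,0],[0,0,1,0,0,0],[0,0,0,0,0,0]]'
python3 go.py .596 -.3263 .015 6.2
```

```text
clock: 30.02
position: [0.596, -0.3247, 0.0712]
ee_rot: [-3.135, -0.172, 0.0]
force: [-1.1, 0.2, -0.1]
width: 0.77
gripper_force: 0.0
t 30.02 pos [ 0.596  -0.3247  0.0712] yaw 6.29 tilt [-0.01  0.08] F [-1.1  0.2 -0.1] w 0.77 g 0.0
turn units [-0.02  0.    0.02] shift after turn [-0.01  0.08  2.81] before [-0.01  0.08  2.81]
```

```bash
H="python3 -m handwheel"
$H '[[0,0.08,1,0,0,0],[0,0,1,0,0,0],[0,0,0.8,0,0,0],[0,0,0,0,0,0]]'
$H '[[0,0,0,0,0,0],[0,0,0,0,0,0],[0,0,0,0,0,0],[0,0,0,0,0,0],[0,0,0,0,0,0]]' 0.4 25
$H '[[0,0,-0.3,0,0,0],[0,0,-1,0,0,0],[0,0,-1,0,0,0],[0,0,-1,0,0,0],[0,0,-1,0,0,0],[0,0,-1,0,0,0],[0,0,-1,0,0,0],[0,0,-1,0,0,0]]'
$H '[[-0.5,0,-1,0,0,0.6],[-1,0,-1,0,0,0.6],[-1,0,0,0,0,0.6],[-1,0,0,0,0,0],[-1,0,0,0,0,0],[0,0,0,0,0,0]]'
python3 go.py .500 .135 .21 -1
```

```text
clock: 30.35
position: [0.5971, -0.3268, 0.0163]
ee_rot: [-3.136, -0.172, -0.002]
force: [-0.5, 0.1, -0.5]
width: 0.768
gripper_force: 0.0
clock: 30.77
position: [0.5993, -0.3281, 0.0194]
ee_rot: [3.135, 0.171, 0.01]
force: [-1.2, 1.5, 6.2]
width: 0.609
gripper_force: 25.0
clock: 31.43
position: [0.5972, -0.3278, 0.1648]
ee_rot: [3.136, 0.171, 0.006]
force: [0.3, -0.3, -1.8]
width: 0.611
gripper_force: 25.0
clock: 31.93
position: [0.5032, -0.3311, 0.2037]
ee_rot: [3.14, -0.031, 0.002]
force: [-0.4, -0.2, -2.2]
width: 0.61
gripper_force: 25.0
t 31.93 pos [ 0.5032 -0.3311  0.2037] yaw -1.13 tilt [ 0.06 -0.1 ] F [-0.4 -0.2 -2.2] w 0.61 g 25.0
turn units [ 0.02 -0.02 -0.03] shift after turn [ -0.57 -23.3   -0.32] before [ -0.62 -23.3   -0.36]
```

```bash
H="python3 -m handwheel"
$H '[[0,-0.5,0,0,0,0],[0,-1,0,0,0,0],[0,-1,0,0,0,0],[0,-1,0,0,0,0],[0,-1,0,0,0,0],[0,-1,0,0,0,0],[0,-1,0,0,0,0],[0,-1,0,0,0,0]]' >/dev/null
$H '[[0,-1,0,0,0,0],[0,-1,0,0,0,0],[0,-1,0,0,0,0],[0,-1,0,0,0,0],[0,-1,0,0,0,0],[0,-1,0,0,0,0],[0,-1,0,0,0,0],[0,-1,0,0,0,0]]' >/dev/null
$H '[[0,-1,0,0,0,0],[0,-1,0,0,0,0],[0,-1,0,0,0,0],[0,-1,0,0,0,0],[0,-1,0,0,0,0],[0,-1,0,0,0,0],[0,-1,0,0,0,0],[0,-0.9,0,0,0,0]]' >/dev/null
$H '[[0.5,0,0,0,0,0],[1,0,0,0,0,0],[1,0,0,0,0,0],[1,0,0,0,0,0],[1,0,0,0,0,0],[1,0,0,0,0,0],[1,0,0,0,0,0],[0.5,0,0,0,0,0]]' >/dev/null
$H '[[0,0,1,0,0,0],[0,0,1,0,0,0],[0,0,0,0,0,0]]'
python3 - <<'E'
from h import *
w=cam("wrist");save(w,"w6.png")
E
python3 go.py .650 .135 .105 -1
```

```text
clock: 34.85
position: [0.6535, 0.1358, 0.1589]
ee_rot: [3.14, -0.025, -0.004]
force: [-1.6, -0.7, -3.2]
width: 0.608
gripper_force: 25.0
t 34.9 pos [0.6541 0.1359 0.161 ] yaw -0.92 tilt [-0.05 -0.08] F [ 0.7  0.2 -0.4] w 0.608 g 25.0
turn units [0.02 0.01 0.02] shift after turn [-0.2   0.05  2.8 ] before [-0.2   0.05  2.8 ]
```

View pics/w6.png

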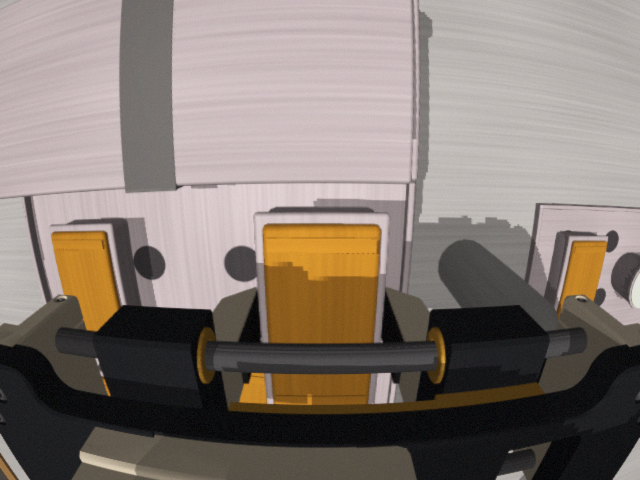

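The held meal is clear of the stack (its top edge is at row ~184, the meal's far rim at row ~212), and the right lip is at column ~408. Shifting 3 mm back and lowering.

```bash
H="python3 -m handwheel"
$H '[[-0.15,0,0.5,0,0,0],[0,0,0.8,0,0,0],[0,0,0.7,0,0,0],[0,0,0.4,0,0,0],[0,0,0.2,0,0,0],[0,0,0,0,0,0]]'
$H '[[0,0,0.1,0,0,0],[0,0,0.07,0,0,0],[0,0,0,0,0,0]]'
python3 go.py .651 .135 .1045 -1
```

```text
clock: 35.4
position: [0.6524, 0.1356, 0.1107]
ee_rot: [3.141, -0.026, 0.005]
force: [0.1, -0.8, -2.0]
width: 0.607
gripper_force: 25.0
clock: 35.65
position: [0.6529, 0.1356, 0.108]
ee_rot: [3.141, -0.027, 0.007]
force: [-0.5, 0.4, -1.8]
width: 0.61
gripper_force: 25.0
t 35.65 pos [0.6529 0.1356 0.108 ] yaw -0.97 tilt [ 0.24 -0.03] F [-0.5  0.4 -1.8] w 0.61 g 25.0
turn units [ 0.01 -0.06  0.01] shift after turn [-0.1   0.03  0.17] before [-0.1   0.03  0.17]
```

```bash
H="python3 -m handwheel"
$H '[[-0.1,0,0.06,0,-0.06,0],[0,0,0.06,0,0,0],[0,0,0,0,0,0]]'
$H '[[0,0,0.06,0,0,0],[0,0,0,0,0,0]]'
```

```text
clock: 35.9
position: [0.6505, 0.1355, 0.105]
ee_rot: [3.141, -0.027, -0.002]
force: [-0.5, -0.3, -1.3]
width: 0.608
gripper_force: 25.0
clock: 36.07
position: [0.6506, 0.1355, 0.1037]
ee_rot: [3.141, -0.027, -0.001]
force: [0.1, -1.3, -2.1]
width: 0.606
gripper_force: 25.0
```

```bash
H="python3 -m handwheel"
$H '[[0,0,0.05,0,0,0],[0,0,0.05,0,0,0],[0,0,0,0,0,0]]'
```

```text
clock: 36.32
position: [0.6508, 0.1356, 0.1024]
ee_rot: [3.141, -0.027, -0.001]
force: [-1.9, 0.1, 2.8]
width: 0.603
gripper_force: 25.0
```

```bash
H="python3 -m handwheel"
$H '[[0,0,0,0,0,0],[0,0,0,0,0,0],[0,0,0,0,0,0],[0,0,-0.3,0,0,0],[0,0,-0.7,0,0,0],[0,0,-1,0,0,0],[0,0,-1,0,0,0],[0,0,-1,0,0,0]]' 0.75
$H '[[0,0,-1,0,0,0],[0,0,-1,0,0,0],[-1,0.5,-0.5,0,0,0],[-1,1,0,0,0,0],[-1,1,0,0,0,0],[-1,1,0,0,0,0],[-1,1,0,0,0,0],[-1,1,0,0,0,0]]' >/dev/null
$H '[[-0.5,1,0,0,0,0],[0,1,0,0,0,0],[0,1,0,0,0,0],[0,1,0,0,0,0],[0,1,0,0,0,0],[0,1,0,0,0,0],[0,1,0,0,0,0],[0,0,0,0,0,0]]'
python3 - <<'E'
from m import *
t=cam("top");s=cam("scene");g=gold(t);gs=gold(s)
for i,a,c in g[2]:
    if 130<c[0]<450 and 140<c[1]<290:
        b=min((tri([(t,*c),(s,*k[2])]) for k in gs[2]),key=lambda q:max(q[1]))
        print(c.round(),a,rect(t,g[1],i,.116 if c[0]<300 else .033),b[0].round(4),max(b[1]).round(4))
for n,d in(("top",t),("scene",s)):
    for q in place_of("pedal",n)[:1]: print(n,onz(d,q["point"][0]*640,q["point"][1]*480,.036).round(4))
A=cv2.resize(t["image"][80:300,120:450],(660,440));B=cv2.resize(s["image"][130:330,330:600],(210,156))
A[284:,450:]=B;cv2.imwrite("pics/f7.png",A[:,:,::-1])
E
```

```text
clock: 36.98
position: [0.6506, 0.1356, 0.1831]
ee_rot: [3.141, -0.026, -0.001]
force: [1.2, 0.5, -0.8]
width: 0.75
gripper_force: 0.0
clock: 38.32
position: [0.5162, -0.117, 0.2325]
ee_rot: [3.139, -0.035, -0.001]
force: [0.4, -0.5, 0.1]
width: 0.75
gripper_force: 0.0
[234. 170.] 717 (array([0.6483, 0.1357], dtype=float32), array([44., 92.]), -0.4) [0.6484 0.1359 0.1165] 0.0005
[168. 176.] 704 (array([0.6358, 0.2955], dtype=float32), array([93., 44.]), 0.6) [0.6362 0.2958 0.1164] 0.0007
[214. 215.] 721 (array([0.5381, 0.1845], dtype=float32), array([45., 93.]), -8.5) [0.5387 0.185  0.1159] 0.0008
[167. 225.] 734 (array([0.5174, 0.297 ], dtype=float32), array([45., 92.]), -1.1) [0.5181 0.2976 0.1157] 0.0008
top [0.479  0.2304 0.036 ]
scene [0.3913 0.2289 0.036 ]
```

View pics/f7.png

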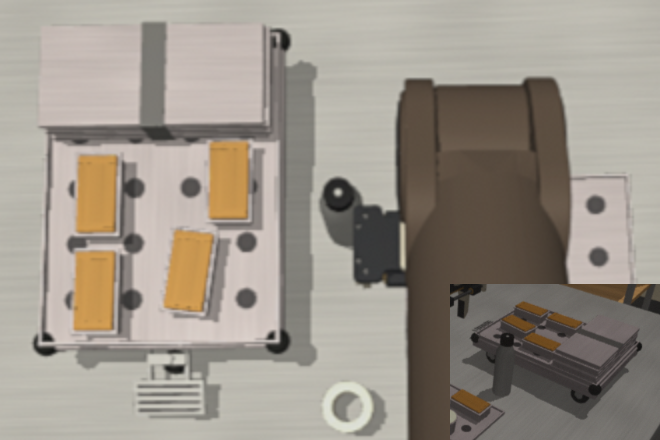

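The four meals on the dolly's tray lie flat and apart, with all lids at 116 mm, the same as the loaded one. The pedal is still down, the flask and label roll are where they were, and the arm is clear. Handing in.

```bash
python3 -c "from cell import sign_off; print(sign_off())"
```

```text
the job is handed in; nothing more can be done
None
```

The brake is on and holding, three meals lie flat on the dolly's tray beside the one already there, and the job was handed in at about 38 s; the pedal press briefly reached 31 N, over the 25 N you gave as harmless.

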